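# Clamp a phone in the repair jig

### The job

Lay the longer of the two phones flat in the bed of the repair jig, back up as it lies now and either way round, setting it down rather than dropping it. Then turn the jig's clamp knob clockwise until it clicks past its detent and stays there with its claw over the end of the phone. Leave everything else on the bench where it is.

Things in the scene. Friction and masses are not known exactly. Their poses are not given: they have to be found in the camera images.
- phone_long: the longer phone, in a dark rugged case with a grey back and a dark square camera patch near one end: 150 (x) x 64 (y) x 16 mm (z), 0.24 kg, lying back up on the mat. Origin: centre of its underside; x along its length, z up
- phone_short: the shorter phone, same look, 116 (x) x 60 (y) x 16 mm, not to be used. Origin: centre of its underside; x along its length
- mat: thin blue silicone repair mat 340 (x) x 310 (y) x 3 mm, fixed; both phones lie on it. Origin: centre of its underside on the table
- jig: aluminium repair jig fixed to the table: plate 250 (x) x 120 (y) x 16 mm. Phone bed towards its -x end (long axis along x), clamp knob towards its +x end. Origin: centre of its underside on the table
- jig_bed (a point): centre of the phone bed (jig x -40, y 0) on the plate's upper face, 16 mm above the table; axes as the jig's. Steel stops 9 mm high, 8 mm thick bound it: one at each end (36 mm wide, inner face 78 mm from the centre) and four at the sides (inner face 35 mm out, 20 mm long, centred 58 mm along x): 3 mm play round the long phone; mid-sides free for fingers
- clamp (a joint): angle of the clamp knob, rad: 0 = open, grows turning clockwise seen from above. Claw and grip bar point in direction pi + 1.25 - angle in the jig's frame. Click (detent peak) at 0.95: let go before the click, the knob falls back; past it, it snaps to its stop at 1.25, claw pointing to the jig's -x over the phone's end. Peak torque 0.13 N m. Starts at 0 to 0.2
- clamp_grip (a point): grip point on the clamp knob's axis (jig x 73, y 0), 64 mm above the table. Black upright grip bar 62 mm long (along the claw's direction), 14 mm thick, 42 to 78 mm above the table, on a 50 mm disc (34 to 42 mm high). The steel claw below, 14 mm wide, 6 mm thick, reaches 56 mm from the axis, its underside 34 mm above the table, 2 mm above a phone in the bed
- claw_tip (a point): tip of the claw, at its underside
- screwdriver: bystander: screwdriver 170 mm long lying at the far edge of the mat. Origin on its underside
- tin: bystander: small steel bowl, 68 mm across, 24 mm high, beside the jig on the robot's side. Origin: centre of its underside
- mouse: bystander: grey computer mouse 104 x 58 x 32 mm beside the jig on the far side. Origin: centre of its underside
Mind the look-alikes: they are no part of the job. Leave any blue or orange look-alike of the phone_long alone.

How it is judged:
On the way, in this order (a step that is already met when the one before it is completed fails the run):
1. the longer phone lies flat in the jig's bed, let go, with the clamp still open (horizontal distance between phone_long and jig_bed below 0.008 m and z of phone_long in the frame of jig_bed between -0.004 and 0.004 m and angle between the x axis of phone_long and the x axis of jig, either way round below 0.1 rad and angle between phone_long's own z axis and vertical below 0.06 rad and contact force between the fingers and phone_long below 0.3 N and value of joint clamp below 0.6 rad), for 0.2 s.
2. the clamp knob has clicked past its detent with the phone in the bed (horizontal distance between phone_long and jig_bed below 0.008 m and z of phone_long in the frame of jig_bed between -0.004 and 0.004 m and angle between the x axis of phone_long and the x axis of jig, either way round below 0.1 rad and angle between phone_long's own z axis and vertical below 0.06 rad and value of joint clamp above 1.17 rad), for 0.2 s.
At the end, for the whole second after the job is handed in: The longer phone is at rest flat in the jig's bed (centre within 8 mm of the bed's centre in plan, underside within 4 mm of the bed's height, its length within 0.1 rad of the jig's, tilt under 0.06 rad), either way round, and the clamp knob stays past its click (joint over 1.17 rad) (all of step 2 and linear speed of phone_long below 0.02 m/s); the robot touches nothing.
It fails at once if the longer phone is let go more than 20 mm above the bed, over the jig (horizontal distance between phone_long and jig_bed below 0.1 m and z of phone_long in the frame of jig_bed above 0.02 m and contact force between the fingers and phone_long below 0.05 N).
It fails at once if the shorter phone or a bystander is moved more than 30 mm (distance of any of phone_short, screwdriver, tin, mouse from where it was at the start of the episode above 0.03 m).
It also fails if it takes over 54 s, if anything falls off the work surface, if the arm or the gripper's body presses on something with over 40 N, if the wrist force passes 120 N, or if a joint passes its speed limit or range.

### The arm

A 7-joint arm with a two-finger parallel gripper is mounted at the origin on the work surface. World frame = base frame: x ahead of the robot, y to its left, z up, the work surface at z = 0. Lengths are in m, angles in rad, forces in N, time in s.
With the tool pointing down it reaches from about 0.425 to 0.875 m from the base axis. Payload 4.7 kg.
Tool frame: the origin (TCP) lies at the very end of the fingers, on their centre line; the grasp point (between the pads) lies 19 mm behind it; z points along the fingers, y is the line along which they close (so a half turn about z gives the same grasp; the last joint's range is limited). The gripper opens to 85 mm and grips with 20 to 120 N. Pads are 22 mm wide; open, the fingers measure 114 mm over their backs; the gripper's body (76 mm by 85 mm) begins 54 mm behind the grasp point. The pads swing forward as they close: fully open they stand 13 mm farther back than shut.
Start: joints at [1.159, 0.321, -0.07, 1.45, 0.023, 1.371, -0.057], TCP at [0.268, -0.592, 0.231] pointing down, gripper open.
Joint ranges: [-2.86, 2.86], [-0.3, 2.09], [-1.38, 1.24], [0.06, 2.45], [-1.56, 4.7], [0.09, 2.05], [-2.69, 2.69]. Speed limits (rad/s): [2.57, 2.57, 3.14, 3.14, 3.14, 3.14, 3.14].

### API

Orientations are given as [roll, pitch, yaw] about the fixed x, y, z axes, in that order (R = Rz(yaw) Ry(pitch) Rx(roll)).
In Python, from station import read_state, camera, job_done, nets gives the robot as it stands.
- The arm moves only by the tool apply_moves, never from a script. Its argument "commands" is a list of rows, each an object of numbers: "dx", "dy", "dz": the shift along the tool's x, y, z in m; "wx", "wy", "wz": the turn, a rotation vector about the tool's x, y, z in units of 6 degrees (1.0 is 6 degrees); "grip": the finger opening in m, from 0 to 0.0854. A call has 1 to 20 rows; each row shifts and turns the commanded pose from where the row before left it, along the tool's axes as they then stand; what a row does not reach is not made up. A row lasts 1/10 s, in which the tool goes at most 50 mm and 8.59 degrees, less where a joint would pass 70% of its speed; a pose out of reach is approached as far as the arm can. A call with a gripper value outside its range is refused whole. The fingers move at their own pace and stop on an object; "grip_force" is the grip in N (left out, the last holds). Time passes only in rows, so rows that do not move let the fingers close. It gives the time, the measured TCP pose, the force, the opening and the grip force at its end, in the units of the state.
- read_state(): the state, without advancing time (a new reading comes with each control period).
- camera(name): name is "side" or "top" or "wrist"; returns a dict with "color" (420x560x3 uint8, red, green, blue), "K" (3x3 intrinsics, pixels), "eye" and "attitude" of the camera in the world; the wrist camera has in their place "T_tool_cam" (4x4, takes a point from camera to tool coordinates, whose origin is the TCP and whose axes are the flange's). Camera axes: x right, y down, z forward; pixel columns grow to the right and rows downward; lengths in m; the calibration is good to about 2 mm. A picture is of the moment at which its call begins: read the wrist's pose just before it. There is no depth.
- job_done(): hands the job in; it is judged then, once.
Trained networks look in the newest picture that a camera, given by its name, has taken for a name from the list of things; names that differ only in an ending like _2 or _b are one class to them, and where a whole thing is asked for, a point or a joint stands for the part that bears it (a point fixed in the world has none). Each returns a list of dicts, best first, with "score" (0 to 1); they miss things now and then, are a little off and sometimes report something else, mostly with a low value. They report only what shows in the picture. A call takes as long as a camera call. They do not tell look-alikes from the thing itself.
- nets.masks_of(camera, query): "pixels" (420x560 bool, what is visible of it) and "rect" ([left, top, right, bottom] in pixels, round what is visible of it).
The state is a dict: "clock": time; "q": joint angles; "joint_vel": joint speeds; "tau": joint torques, N m; "ee_pos": TCP position; "tcp_rot": TCP orientation; "force": force on the tool from outside, world axes, zero at the start; "torque": the same for the moment, N m; "grip_width": opening from 0.0 (shut) to 1.0 (fully open); "grasp_force": force on a finger pad.
Only numpy, scipy, OpenCV 4.12 (cv2) and the standard library are available. Lean on these libraries where they do the work, as an engineer would, in place of code of your own. Each camera call takes 0.05 s, during which the arm holds its last target. There are 200 camera calls.

## Working session

There is one attempt and no reset: what is moved stays moved. The work goes in short steps, Python scripts to look and compute and a tool call to move; the robot and the scene stay as the last step left them, time stands still between calls to the robot, and variables do not carry over. Pictures are saved under pics/ and viewed, at most 10 in all, crops included, and the job is handed in when it is done.

Besides the shell and the picture viewer there is one more tool, called after "Request:" as name([rows], argument=value, ...), one row to a line, values as JSON. apply_moves: Moves the arm, as the interface text tells. Its arguments: {"type":"object","properties":{"commands":{"type":"array","items":{"type":"object","properties":{"dx":{"type":"number"},"dy":{"type":"number"},"dz":{"type":"number"},"wx":{"type":"number"},"wy":{"type":"number"},"wz":{"type":"number"},"grip":{"type":"number"}}}},"grip_force":{"type":"number"}},"required":["commands"]}

```bash
mkdir -p pics
cat > h.py <<'E'
import numpy as np, cv2
from station import read_state, camera, job_done, nets
from scipy.spatial.transform import Rotation as R
def rot(a):
    a=np.array(a,float)
    if a.shape==(3,3): return a
    if a.size==3: return R.from_euler('xyz',a).as_matrix()
    return R.from_quat(a).as_matrix()
def campose(c,s=None):
    if 'eye' in c: return rot(c['attitude']),np.array(c['eye'])
    T=np.array(c['T_tool_cam']); Rt=rot(s['tcp_rot'])
    return Rt@T[:3,:3], Rt@T[:3,3]+np.array(s['ee_pos'])
def topl(c,px,z,s=None):
    Rc,e=campose(c,s); px=np.atleast_2d(px).astype(float)
    d=np.c_[px,np.ones(len(px))]@np.linalg.inv(c['K']).T@Rc.T
    return e+d*((z-e[2])/d[:,2])[:,None]
def proj(c,P,s=None):
    Rc,e=campose(c,s); p=(np.atleast_2d(P)-e)@Rc@np.array(c['K']).T
    return p[:,:2]/p[:,2:]
def save(n,im): cv2.imwrite('pics/'+n,cv2.cvtColor(im,cv2.COLOR_RGB2BGR))
E
python3 - <<'E'
from h import *
s=read_state(); print(s['clock'],s['ee_pos'],s['tcp_rot'])
c=camera('top'); save('top0.png',c['color']); print(c['eye'],c['attitude'],c['K'])
for q,z in [('phone_long',.019),('phone_short',.019),('jig',.016),('mat',.003),('clamp',.078),('claw_tip',.034),('tin',.024),('mouse',.03),('screwdriver',.02)]:
    for m in nets.masks_of('top',q)[:5]:
        cn=cv2.findContours(m['pixels'].astype(np.uint8),0,2)[0]
        k=max(cn,key=cv2.contourArea); b=cv2.boxPoints(cv2.minAreaRect(k)); w=topl(c,b,z)[:,:2]
        print(q,round(m['score'],2),np.round(m['rect']),'ctr',w.mean(0).round(3),'sides',np.linalg.norm(w[1]-w[0]).round(3),np.linalg.norm(w[2]-w[1]).round(3),'yaw',np.arctan2(*(w[1]-w[0])[::-1]).round(3))
E
```

```text
0.0 [ 0.2682349  -0.59147461  0.23022878] [-3.13968333e+00  1.32058350e-04  4.25910080e-01]
[0.32385981 0.11931289 1.24856946] [-2.93233583  0.00424374 -1.58996387] [[505.48257064   0.         283.5556718 ]
 [  0.         505.48257064 209.14769701]
 [  0.           0.           1.        ]]
phone_long 0.96 [351. 123. 376. 181.] ctr [ 0.727 -0.085] sides 0.154 0.066 yaw -0.097
phone_long 0.91 [ 96. 260. 152. 315.] ctr [0.404 0.508] sides 0.063 0.148 yaw -0.768
phone_long 0.88 [193. 186. 235. 246.] ctr [0.571 0.288] sides 0.15 0.067 yaw -0.374
phone_long 0.81 [102. 175. 167. 226.] ctr [0.612 0.494] sides 0.154 0.067 yaw -1.067
phone_short 0.7 [262. 204. 292. 260.] ctr [0.533 0.134] sides 0.064 0.118 yaw -1.379
mat 0.89 [178. 155. 312. 295.] ctr [0.561 0.214] sides 0.344 0.328 yaw -0.043
clamp 0.89 [375. 211. 394. 242.] ctr [ 0.531 -0.115] sides 0.079 0.045 yaw -0.056
claw_tip 0.76 [378. 207. 392. 242.] ctr [ 0.538 -0.123] sides 0.047 0.071 yaw -1.527
tin 0.95 [388. 263. 419. 292.] ctr [ 0.412 -0.165] sides 0.063 0.063 yaw -0.827
mouse 0.59 [413. 163. 453. 186.] ctr [ 0.662 -0.252] sides 0.058 0.103 yaw -0.117
screwdriver 0.97 [227. 165. 294. 181.] ctr [0.693 0.167] sides 0.027 0.139 yaw -0.107
```

View pics/top0.png

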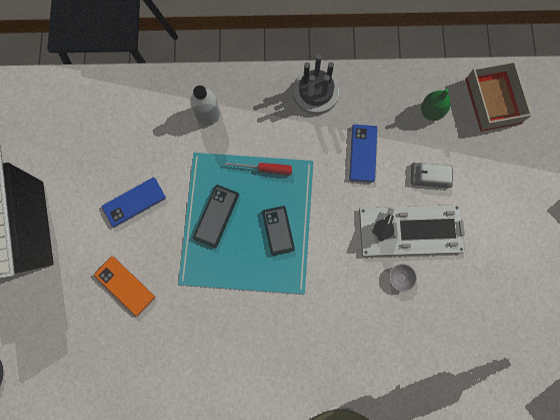

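The top view shows four long-phone candidates: grey at (214,216) on the mat, blue at (363,153), blue at (134,202) and orange at (124,287). The grey one fits: it has a grey back, a dark case, lies on the mat and is longer than the short phone at (278,231). The jig is at (412,231), with its knob end at (383,226). I'll confirm in one enlarged crop.

Run:
```python
from h import *
c=cv2.cvtColor(cv2.imread('pics/top0.png'),cv2.COLOR_BGR2RGB)
a=cv2.resize(c[175:265,180:310],None,fx=3,fy=3,interpolation=2)
b=cv2.resize(c[195:265,350:475],None,fx=6,fy=6,interpolation=2)[:, :750]
o=np.zeros((600,800,3),np.uint8); 
a=cv2.resize(c[180:260,185:305],(270,180)); o[:180,:270]=a; o[180:600,:750]=b
save('crop0.png',o)
```

```text
(no output)
```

View pics/crop0.png

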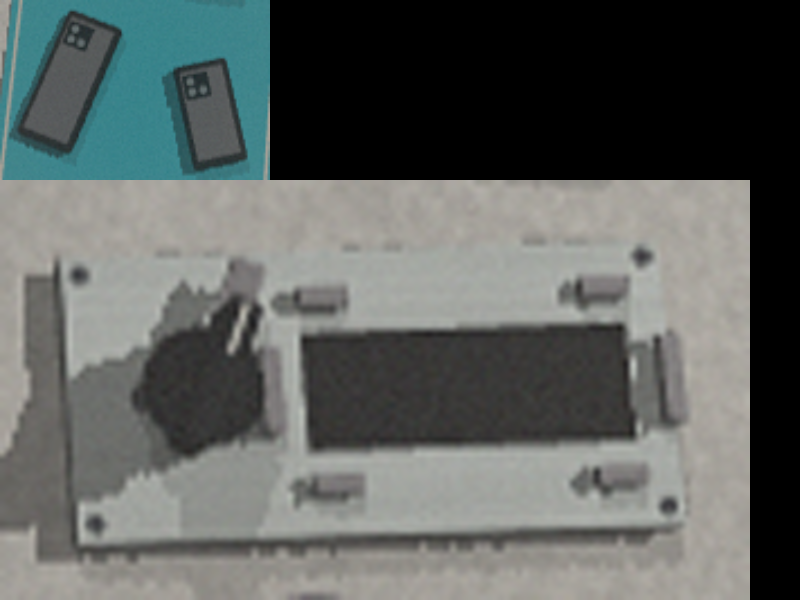

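The crop confirms the grey-backed long phone. The jig plate shows clear corners in the crop, about (60,262), (655,245), (685,520) and (80,545). Next I work out both poses.

Run:
```python
from h import *
c=camera('top'); 
f=lambda P:np.array(P)/6.+[350,165]
def fit(P,J,z):
    w=topl(c,f(P),z)[:,:2]; J=np.array(J,float)
    H=(J-J.mean(0)).T@(w-w.mean(0)); a=np.arctan2(H[0,1]-H[1,0],H[0,0]+H[1,1])
    M=np.array([[np.cos(a),-np.sin(a)],[np.sin(a),np.cos(a)]]); t=w.mean(0)-M@J.mean(0)
    print('jig',t.round(4),'yaw',a.round(4),'bed',(t+M@[-.04,0]).round(4),'knob',(t+M@[.073,0]).round(4),'res mm',(1000*(w-t-J@M.T)).round(1).tolist())
fit([(60,262),(655,245),(685,520),(80,545)],[(.125,-.06),(-.125,-.06),(-.125,.06),(.125,.06)],.016)
print(topl(c,f([(302,338),(628,325),(634,436),(312,448)]),.016).mean(0))
m=[x for x in nets.masks_of('top','phone_long') if 185<x['rect'][0]<200][0]['pixels']
# fit phone silhouette by optimisation
from scipy.optimize import minimize
def sil(p,z0,L,W):
    a=p[2];M=np.array([[np.cos(a),-np.sin(a)],[np.sin(a),np.cos(a)]])
    q=np.array([(sx*L/2,sy*W/2) for sx in(-1,1) for sy in(-1,1)])@M.T+p[:2]
    P=np.vstack([np.c_[q,np.full(4,z)] for z in(z0,z0+.016)])
    h=cv2.convexHull(((proj(c,P)+.5)*8-.5).astype(np.float32)).round().astype(np.int32)
    im=np.zeros((420*8,560*8),np.uint8);cv2.fillConvexPoly(im,h,1)
    return cv2.resize(im[1200:2400,1200:2400].astype(np.float32),(150,150),interpolation=cv2.INTER_AREA)
g=m[150:300,150:300].astype(np.float32)
r=minimize(lambda p:np.abs(sil(p,.003,.15,.064)-g).sum(),[.571,.288,-.374],method='Nelder-Mead',options=dict(initial_simplex=[[.571,.288,-.374],[.58,.288,-.374],[.571,.298,-.374],[.571,.288,-.3]]))
print('phone',r.x.round(4),r.fun,g.sum())
```

```text
jig [ 0.526  -0.1956] yaw 1.5865 bed [ 0.5267 -0.2356] knob [ 0.5249 -0.1226] res mm [[-1.0, -1.3], [-2.7, 1.4], [2.5, 1.5], [1.1, -1.6]]
[ 0.52734524 -0.23643489  0.016     ]
phone [ 0.5728  0.2901 -0.4044] 64.78125 1582.0
```

Request:
apply_moves([
  {"dx":0.037,"dy":-0.026,"grip":0.085},
  {"dx":0.037,"dy":-0.026},
  {"dx":0.037,"dy":-0.026},
  {"dx":0.037,"dy":-0.026},
  {"dx":0.037,"dy":-0.026},
  {"dx":0.037,"dy":-0.026},
  {"dx":0.037,"dy":-0.026,"dz":-0.02},
  {"dx":0.037,"dy":-0.026,"dz":-0.02},
  {"dx":0.037,"dy":-0.026,"dz":-0.02},
  {"dx":0.037,"dy":-0.026,"dz":-0.02},
  {},
])

```text
validation failed for argument at $.co...
```

Run:
```python
from h import *
s=read_state(); c=camera('wrist'); print(s['clock'],s['ee_pos'],s['tcp_rot'],np.round(c['T_tool_cam'],3).tolist(),np.round(c['K'],0).tolist())
im=c['color'].copy(); save('w1raw.png',im); np.savez('w1.npz',K=c['K'],T=c['T_tool_cam'],p=s['ee_pos'],r=s['tcp_rot'])
J=[(x,y,.016) for x in(-.125,.125) for y in(-.06,.06)]+[(-.04,0,.016),(.073,0,.078)]
a=1.5865;M=R.from_euler('z',a).as_matrix()
P=np.array(J)@M.T+[.526,-.1956,0]
for u in proj(c,P,s): cv2.drawMarker(im,tuple(int(v) for v in u.round()),(255,0,0),0,12,1)
print(proj(c,P,s).round(0).tolist())
im=cv2.resize(im,(800,600),interpolation=2);save('w1.png',im)
```

```text
0.6 [ 0.26847089 -0.59199388  0.23134585] [3.14149363e+00 6.71559736e-05 4.25845418e-01] [[-0.0, -0.954, -0.301, 0.076], [1.0, 0.0, -0.001, 0.001], [0.001, -0.301, 0.954, -0.143], [0.0, 0.0, 0.0, 1.0]] [[370.0, 0.0, 282.0], [0.0, 370.0, 211.0], [0.0, 0.0, 1.0]]
[[105.0, -427.0], [62.0, -210.0], [-317.0, -680.0], [-308.0, -403.0], [-41.0, -381.0], [-390.0, -673.0]]
```

View pics/w1.png

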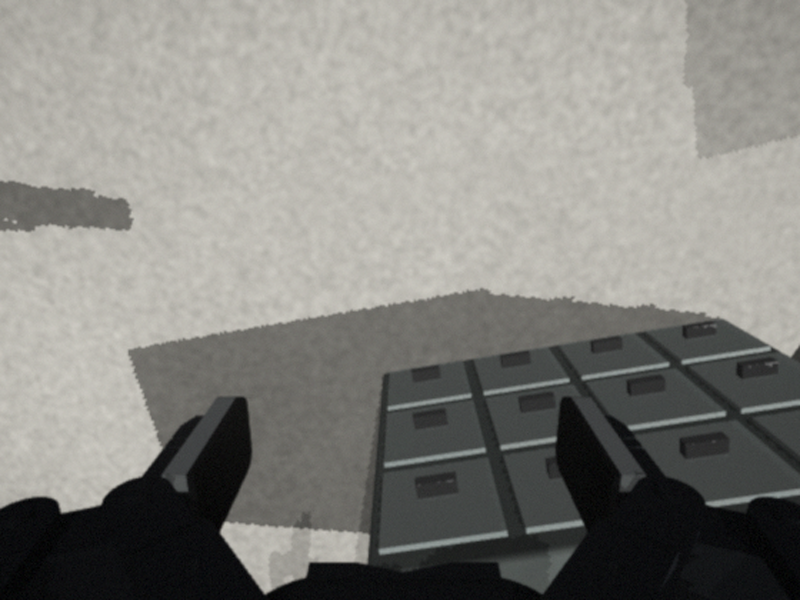

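The wrist picture shows only the table and a drawer cabinet beside the start pose, because the move was refused. I'll retry with fuller rows.

Request:
apply_moves([
  {"dx":0.037,"dy":-0.026,"dz":-0.02,"wx":0,"wy":0,"wz":0,"grip":0.085},
  {"dx":0.037,"dy":-0.026,"dz":-0.02,"wx":0,"wy":0,"wz":0,"grip":0.085},
  {"dx":0.037,"dy":-0.026,"dz":-0.02,"wx":0,"wy":0,"wz":0,"grip":0.085},
  {"dx":0.037,"dy":-0.026,"dz":-0.02,"wx":0,"wy":0,"wz":0,"grip":0.085},
  {"dx":0.037,"dy":-0.026,"dz":0,"wx":0,"wy":0,"wz":0,"grip":0.085},
  {"dx":0.037,"dy":-0.026,"dz":0,"wx":0,"wy":0,"wz":0,"grip":0.085},
  {"dx":0.037,"dy":-0.026,"dz":0,"wx":0,"wy":0,"wz":0,"grip":0.085},
  {"dx":0.037,"dy":-0.026,"dz":0,"wx":0,"wy":0,"wz":0,"grip":0.085},
  {"dx":0.037,"dy":-0.026,"dz":0,"wx":0,"wy":0,"wz":0,"grip":0.085},
  {"dx":0.037,"dy":-0.026,"dz":0,"wx":0,"wy":0,"wz":0,"grip":0.085},
  {"dx":0,"dy":0,"dz":0,"wx":0,"wy":0,"wz":0,"grip":0.085},
])

```text
clock: 1.75
ee_pos: [0.5014, -0.1942, 0.3118]
tcp_rot: [-3.14, -0.004, 0.438]
force: [-0.7, -0.3, 0.1]
grip_width: 0.994
grasp_force: 0.0
```

```bash
cat > look.py <<'E'
from h import *
import sys
n=sys.argv[1]; s=read_state(); c=camera('wrist'); print(s['clock'],np.round(s['ee_pos'],4),np.round(s['tcp_rot'],4))
im=c['color'].copy(); save(n+'raw.png',im); np.savez(n+'.npz',K=c['K'],T=c['T_tool_cam'],p=s['ee_pos'],r=s['tcp_rot'])
J=[(x,y,.016) for x in(-.125,.125) for y in(-.06,.06)]+[(x,y,.016) for x in(-.118,.038) for y in(-.035,.035)]+[(.073,0,.078)]
M=R.from_euler('z',1.5865).as_matrix()
P=np.array(J)@M.T+[.526,-.1956,0]
for u in proj(c,P,s):
    if abs(u).max()<2000: cv2.drawMarker(im,tuple(int(v) for v in u.round()),(255,0,0),0,12,1)
M=R.from_euler('z',-.4044).as_matrix()
P=np.array([(x,y,.019) for x in(-.075,.075) for y in(-.032,.032)])@M.T+[.5728,.2901,0]
for u in proj(c,P,s):
    if abs(u).max()<2000: cv2.drawMarker(im,tuple(int(v) for v in u.round()),(0,255,0),0,12,1)
save(n+'.png',cv2.resize(im,(800,600),interpolation=2))
E
python3 look.py w2
```

```text
1.75 [ 0.5014 -0.1942  0.3118] [-3.1399 -0.0035  0.4382]
```

View pics/w2.png

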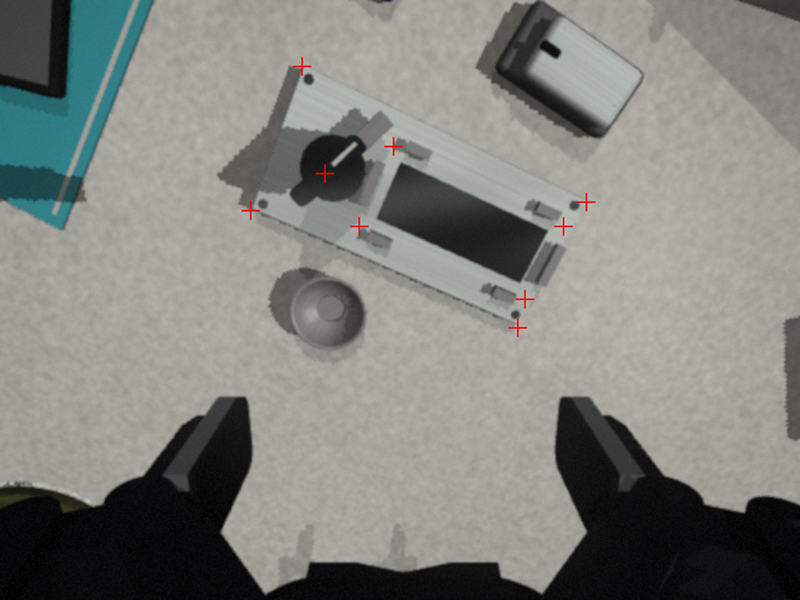

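The view shows the jig with the projected corners within a few pixels: screws at (308,79), (263,203), (574,206) and (516,315), knob bar from (303,195) to (357,148). The tin is at (328,312) and the mouse at (570,65). I'll refine the jig from the screw pattern.

Run:
```python
from h import *
d=np.load('w2.npz'); c=dict(K=d['K'],T_tool_cam=d['T']); s=dict(ee_pos=d['p'],tcp_rot=d['r'])
g=cv2.imread('pics/w2raw.png',0)
pts=np.array([(308,79),(263,203),(574,206),(516,315)])*.7
out=[]
for p in pts:
    x,y=p.round().astype(int); w=g[y-5:y+6,x-5:x+6].astype(float); k=np.clip(np.median(w)-15-w,0,None)
    yy,xx=np.mgrid[-5:6,-5:6]; out.append((x+(k*xx).sum()/k.sum(),y+(k*yy).sum()/k.sum()))
w=topl(c,out,.016,s)[:,:2]; print(np.round(out,1).tolist(),w.round(4).tolist())
ax=w[0]+w[1]-w[2]-w[3]; print('c',w.mean(0),'yaw',np.arctan2(ax[1],ax[0]),'len',np.linalg.norm(ax)/2,[np.linalg.norm(w[0]-w[1]),np.linalg.norm(w[2]-w[3])])
# bed stops inner edges check & knob bar ends
a=np.arctan2(ax[1],ax[0]);M=np.array([[np.cos(a),-np.sin(a)],[np.sin(a),np.cos(a)]])
t=w.mean(0); print('bed',t+M@[-.04,0],'knob',t+M@[.073,0])
b=topl(c,np.array([(303,195),(357,148)])*.7,.07,s)[:,:2]; v=b[1]-b[0]; print('bar',b.round(3).tolist(),'dir world',np.arctan2(v[1],v[0]),'angle',(np.pi+1.25+a-np.arctan2(v[1],v[0])+np.pi)%(2*np.pi)-np.pi)
```

```text
[[215.6, 55.0], [183.5, 142.3], [401.6, 143.3], [360.2, 220.0]] [[0.5777, -0.0777], [0.4735, -0.0792], [0.5813, -0.312], [0.477, -0.3137]]
c [ 0.52738549 -0.19568348] yaw 1.5859839482929943 len 0.23444047269319213 [np.float64(0.10426285252560656), np.float64(0.10426663477033865)]
bed [ 0.52799298 -0.23567887] knob [ 0.52627684 -0.1226919 ]
bar [[0.503, -0.114], [0.55, -0.136]] dir world -0.4469602264564208 angle 0.14135152115962057
```

Request:
apply_moves([
  {"dx":0.0245,"dy":-0.037,"dz":0},
  {"dx":0.0245,"dy":-0.037,"dz":0},
  {"dx":0.0245,"dy":-0.037,"dz":0},
  {"dx":0.0245,"dy":-0.037,"dz":0},
  {"dx":0.0245,"dy":-0.037,"dz":0},
  {"dx":0.0245,"dy":-0.037,"dz":0},
  {"dx":0.0245,"dy":-0.037,"dz":0},
  {"dx":0.0245,"dy":-0.037,"dz":0},
  {"dx":0.0245,"dy":-0.037,"dz":0},
  {"dx":0.0245,"dy":-0.037,"dz":0},
  {"dx":0.0245,"dy":-0.037,"dz":0},
  {"dz":0.01,"wz":-1.37},
  {"dz":0.01,"wz":-1.37},
  {"dz":0.01,"wz":-1.37},
  {"dz":0.01,"wz":-1.37},
  {"dz":0.01,"wz":-1.37},
  {"dz":0.01,"wz":-1.37},
  {"dz":0.01,"wz":-1.37},
  {"dz":0.01,"wz":-1.37},
  {"dz":0.01,"wz":-1.37},
])

```text
validation failed for argument at $.co...
```

Request:
apply_moves([
  {"dz":0.01,"wz":-1.37},
  {"dz":0,"wz":-1.37},
  {"dz":0,"wz":-1.37},
  {"dz":0,"wz":-1.37},
  {"dz":0,"wz":-1.37},
  {"dz":0,"wz":-1.37},
  {"dz":0,"wz":-1.37},
  {"dz":0,"wz":0},
])

```text
validation failed for argument at $.co...
```

```bash
python3 look.py w3
```

```text
1.8 [ 0.4997 -0.1984  0.3116] [-3.1415e+00 -1.1000e-03  4.3340e-01]
```

View pics/w3.png

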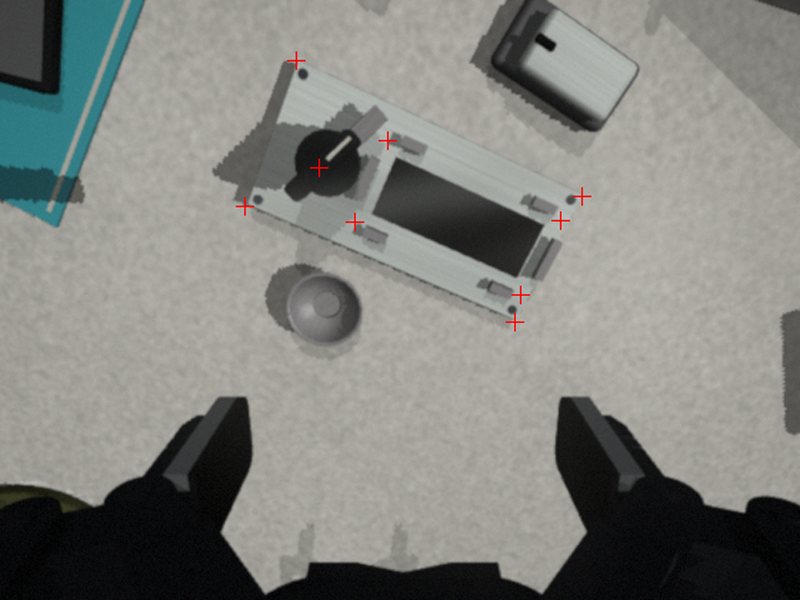

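Unchanged view: the move was refused, so every row needs all its fields.

Request:
apply_moves([
  {"dx":0.0247,"dy":-0.0375,"dz":0,"wx":0,"wy":0,"wz":0,"grip":0.085},
  {"dx":0.0247,"dy":-0.0375,"dz":0,"wx":0,"wy":0,"wz":0,"grip":0.085},
  {"dx":0.0247,"dy":-0.0375,"dz":0,"wx":0,"wy":0,"wz":0,"grip":0.085},
  {"dx":0.0247,"dy":-0.0375,"dz":0,"wx":0,"wy":0,"wz":0,"grip":0.085},
  {"dx":0.0247,"dy":-0.0375,"dz":0,"wx":0,"wy":0,"wz":0,"grip":0.085},
  {"dx":0.0247,"dy":-0.0375,"dz":0,"wx":0,"wy":0,"wz":0,"grip":0.085},
  {"dx":0.0247,"dy":-0.0375,"dz":0,"wx":0,"wy":0,"wz":0,"grip":0.085},
  {"dx":0.0247,"dy":-0.0375,"dz":0,"wx":0,"wy":0,"wz":0,"grip":0.085},
  {"dx":0.0247,"dy":-0.0375,"dz":0,"wx":0,"wy":0,"wz":0,"grip":0.085},
  {"dx":0.0247,"dy":-0.0375,"dz":0,"wx":0,"wy":0,"wz":0,"grip":0.085},
  {"dx":0.0247,"dy":-0.0375,"dz":0,"wx":0,"wy":0,"wz":0,"grip":0.085},
  {"dx":0,"dy":0,"dz":0.01,"wx":0,"wy":0,"wz":-1.37,"grip":0.085},
  {"dx":0,"dy":0,"dz":0.01,"wx":0,"wy":0,"wz":-1.37,"grip":0.085},
  {"dx":0,"dy":0,"dz":0.01,"wx":0,"wy":0,"wz":-1.37,"grip":0.085},
  {"dx":0,"dy":0,"dz":0.01,"wx":0,"wy":0,"wz":-1.37,"grip":0.085},
  {"dx":0,"dy":0,"dz":0.01,"wx":0,"wy":0,"wz":-1.37,"grip":0.085},
  {"dx":0,"dy":0,"dz":0.01,"wx":0,"wy":0,"wz":-1.37,"grip":0.085},
  {"dx":0,"dy":0,"dz":0.01,"wx":0,"wy":0,"wz":-1.37,"grip":0.085},
  {"dx":0,"dy":0,"dz":0.01,"wx":0,"wy":0,"wz":-1.37,"grip":0.085},
  {"dx":0,"dy":0,"dz":0.01,"wx":0,"wy":0,"wz":-1.37,"grip":0.085},
])

```text
clock: 3.85
ee_pos: [0.5764, 0.2828, 0.2203]
tcp_rot: [-3.141, 0.002, 1.719]
force: [0.3, -0.6, 1.0]
grip_width: 0.994
grasp_force: 0.0
```

Request:
apply_moves([
  {"dx":0,"dy":0,"dz":0.01,"wx":0,"wy":0,"wz":-1.37,"grip":0.085},
  {"dx":0,"dy":0,"dz":0,"wx":0,"wy":0,"wz":-1.37,"grip":0.085},
  {"dx":0,"dy":0,"dz":0,"wx":0,"wy":0,"wz":-1.37,"grip":0.085},
  {"dx":0,"dy":0,"dz":0,"wx":0,"wy":0,"wz":-1.37,"grip":0.085},
  {"dx":0,"dy":0,"dz":0,"wx":0,"wy":0,"wz":-1.37,"grip":0.085},
  {"dx":0,"dy":0,"dz":0,"wx":0,"wy":0,"wz":-1.37,"grip":0.085},
  {"dx":0,"dy":0,"dz":0,"wx":0,"wy":0,"wz":-1.37,"grip":0.085},
  {"dx":0,"dy":0,"dz":0,"wx":0,"wy":0,"wz":0,"grip":0.085},
  {"dx":0,"dy":0,"dz":0,"wx":0,"wy":0,"wz":0,"grip":0.085},
])

```text
clock: 4.75
ee_pos: [0.5759, 0.2838, 0.2107]
tcp_rot: [-3.14, -0.0, 2.715]
force: [0.2, -0.9, 0.5]
grip_width: 0.994
grasp_force: 0.0
```

```bash
python3 look.py w4
python3 - <<'E'
from h import *
d=np.load('w3.npz'); c=dict(K=d['K'],T_tool_cam=d['T']); s=dict(ee_pos=d['p'],tcp_rot=d['r'])
g=cv2.imread('pics/w3raw.png',0); out=[]
for p in np.array([(303,74),(258,199),(570,200),(512,310)])*.7:
    x,y=p.round().astype(int); w=g[y-5:y+6,x-5:x+6].astype(float); k=np.clip(np.median(w)-15-w,0,None)
    yy,xx=np.mgrid[-5:6,-5:6]; out.append((x+(k*xx).sum()/k.sum(),y+(k*yy).sum()/k.sum()))
w=topl(c,out,.016,s)[:,:2]; ax=w[0]+w[1]-w[2]-w[3]; print('jig',w.mean(0),'yaw',np.arctan2(ax[1],ax[0]))
# phone in w4
d=np.load('w4.npz'); c=dict(K=d['K'],T_tool_cam=d['T']); s=dict(ee_pos=d['p'],tcp_rot=d['r'])
for m in nets.masks_of('wrist','phone_long'):
    k=max(cv2.findContours(m['pixels'].astype(np.uint8),0,2)[0],key=cv2.contourArea)
    b=cv2.boxPoints(cv2.minAreaRect(k)); w=topl(c,b,.019,s)[:,:2]; l=[w[1]-w[0],w[2]-w[1]]; v=max(l,key=np.linalg.norm)
    print(round(m['score'],2),m['rect'],'c',w.mean(0).round(4),[np.linalg.norm(x).round(4) for x in l],'yaw',np.arctan2(v[1],v[0]).round(4))
E
```

```text
4.75 [0.5759 0.2838 0.2107] [-3.1405 -0.      2.7154]
jig [ 0.5273801  -0.19570872] yaw 1.5859667133606752
0.91 [430.5, 24.9, 560.0, 201.4] c [0.6094 0.4929] [np.float64(0.1464), np.float64(0.065)] yaw 2.0906
0.59 [248.7, 88.4, 324.2, 249.9] c [0.5716 0.2889] [np.float64(0.0623), np.float64(0.1496)] yaw -0.3734
```

View pics/w4.png

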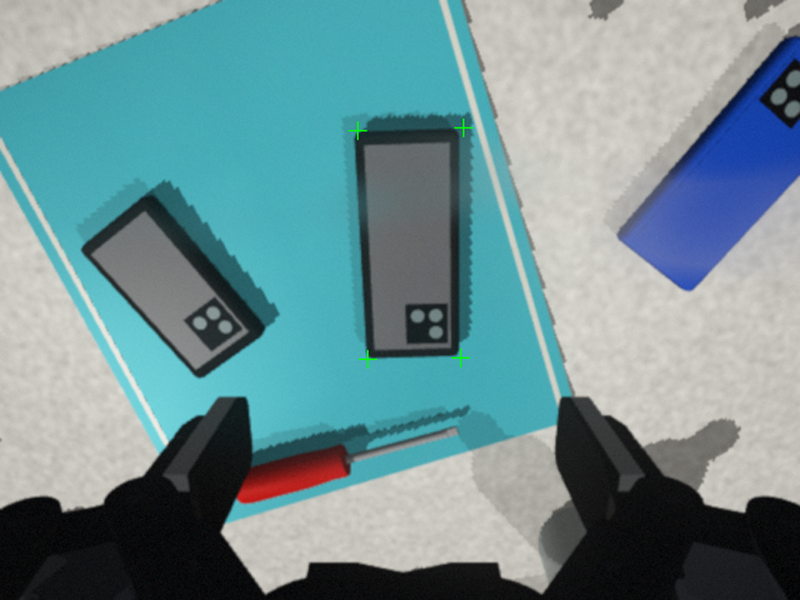

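The wrist view confirms the grey long phone at (410,243), camera patch at (427,323), with the short phone well clear on the left at (175,285). The projection agrees within a few mm. Next: align, descend and grasp.

Request:
apply_moves([
  {"dx":0.0057,"dy":0.003,"dz":0.02,"wx":0,"wy":0,"wz":-0.35,"grip":0.085},
  {"dx":0,"dy":0,"dz":0.025,"wx":0,"wy":0,"wz":0,"grip":0.085},
  {"dx":0,"dy":0,"dz":0.025,"wx":0,"wy":0,"wz":0,"grip":0.085},
  {"dx":0,"dy":0,"dz":0.025,"wx":0,"wy":0,"wz":0,"grip":0.085},
  {"dx":0,"dy":0,"dz":0.025,"wx":0,"wy":0,"wz":0,"grip":0.085},
  {"dx":0,"dy":0,"dz":0.025,"wx":0,"wy":0,"wz":0,"grip":0.085},
  {"dx":0,"dy":0,"dz":0.02,"wx":0,"wy":0,"wz":0,"grip":0.085},
  {"dx":0,"dy":0,"dz":0.015,"wx":0,"wy":0,"wz":0,"grip":0.085},
  {"dx":0,"dy":0,"dz":0.01,"wx":0,"wy":0,"wz":0,"grip":0.085},
  {"dx":0,"dy":0,"dz":0.01,"wx":0,"wy":0,"wz":0,"grip":0.085},
  {"dx":0,"dy":0,"dz":0.005,"wx":0,"wy":0,"wz":0,"grip":0.085},
  {"dx":0,"dy":0,"dz":0,"wx":0,"wy":0,"wz":0,"grip":0.085},
  {"dx":0,"dy":0,"dz":0,"wx":0,"wy":0,"wz":0,"grip":0.085},
])

```text
clock: 6.15
ee_pos: [0.5715, 0.2909, 0.0069]
tcp_rot: [3.141, 0.001, 2.758]
force: [-0.2, 0.1, 0.8]
grip_width: 0.995
grasp_force: 0.0
```

Request:
apply_moves([
  {"dx":0,"dy":0,"dz":0.004,"wx":0,"wy":0,"wz":0,"grip":0.085},
  {"dx":0,"dy":0,"dz":0,"wx":0,"wy":0,"wz":0,"grip":0.05},
  {"dx":0,"dy":0,"dz":0,"wx":0,"wy":0,"wz":0,"grip":0.05},
  {"dx":0,"dy":0,"dz":0,"wx":0,"wy":0,"wz":0,"grip":0.05},
  {"dx":0,"dy":0,"dz":0,"wx":0,"wy":0,"wz":0,"grip":0.05},
  {"dx":0,"dy":0,"dz":0,"wx":0,"wy":0,"wz":0,"grip":0.05},
  {"dx":0,"dy":0,"dz":0,"wx":0,"wy":0,"wz":0,"grip":0.05},
  {"dx":0,"dy":0,"dz":0,"wx":0,"wy":0,"wz":0,"grip":0.05},
], grip_force=40)

```text
clock: 6.95
ee_pos: [0.5713, 0.2906, 0.0026]
tcp_rot: [3.142, 0.0, 2.758]
force: [-0.1, -0.7, 3.5]
grip_width: 0.733
grasp_force: 46.0
```

Request:
apply_moves([
  {"dx":0,"dy":0,"dz":-0.01,"wx":0,"wy":0,"wz":0,"grip":0.05},
  {"dx":0,"dy":0,"dz":-0.02,"wx":0,"wy":0,"wz":0,"grip":0.05},
  {"dx":0,"dy":0,"dz":-0.04,"wx":0,"wy":0,"wz":0,"grip":0.05},
  {"dx":0,"dy":0,"dz":-0.04,"wx":0,"wy":0,"wz":0,"grip":0.05},
  {"dx":0,"dy":0,"dz":-0.04,"wx":0,"wy":0,"wz":0,"grip":0.05},
  {"dx":-0.013,"dy":-0.042,"dz":0,"wx":0,"wy":0,"wz":0,"grip":0.05},
  {"dx":-0.013,"dy":-0.042,"dz":0,"wx":0,"wy":0,"wz":0,"grip":0.05},
  {"dx":-0.013,"dy":-0.042,"dz":0,"wx":0,"wy":0,"wz":0,"grip":0.05},
  {"dx":-0.013,"dy":-0.042,"dz":0,"wx":0,"wy":0,"wz":0,"grip":0.05},
  {"dx":-0.013,"dy":-0.042,"dz":0,"wx":0,"wy":0,"wz":0,"grip":0.05},
  {"dx":-0.013,"dy":-0.042,"dz":0,"wx":0,"wy":0,"wz":0,"grip":0.05},
  {"dx":-0.013,"dy":-0.042,"dz":0,"wx":0,"wy":0,"wz":0,"grip":0.05},
  {"dx":-0.013,"dy":-0.042,"dz":0,"wx":0,"wy":0,"wz":0,"grip":0.05},
  {"dx":-0.013,"dy":-0.042,"dz":0,"wx":0,"wy":0,"wz":0,"grip":0.05},
  {"dx":-0.013,"dy":-0.042,"dz":0,"wx":0,"wy":0,"wz":0,"grip":0.05},
  {"dx":-0.013,"dy":-0.042,"dz":0,"wx":0,"wy":0,"wz":0,"grip":0.05},
  {"dx":-0.013,"dy":-0.042,"dz":0,"wx":0,"wy":0,"wz":0,"grip":0.05},
])

```text
clock: 8.65
ee_pos: [0.5267, -0.2367, 0.1536]
tcp_rot: [-3.141, 0.001, 2.758]
force: [1.5, -1.2, -2.2]
grip_width: 0.733
grasp_force: 45.3
```

Request:
apply_moves([
  {"dx":0,"dy":0,"dz":0,"wx":0,"wy":0,"wz":1.12,"grip":0.05},
  {"dx":0,"dy":0,"dz":0,"wx":0,"wy":0,"wz":1.12,"grip":0.05},
  {"dx":0,"dy":0,"dz":0,"wx":0,"wy":0,"wz":1.12,"grip":0.05},
  {"dx":0,"dy":0,"dz":0,"wx":0,"wy":0,"wz":1.12,"grip":0.05},
  {"dx":0,"dy":0,"dz":0,"wx":0,"wy":0,"wz":1.12,"grip":0.05},
  {"dx":0,"dy":0,"dz":0,"wx":0,"wy":0,"wz":1.12,"grip":0.05},
  {"dx":0,"dy":0,"dz":0,"wx":0,"wy":0,"wz":1.12,"grip":0.05},
  {"dx":0,"dy":0,"dz":0,"wx":0,"wy":0,"wz":1.12,"grip":0.05},
  {"dx":0,"dy":0,"dz":0,"wx":0,"wy":0,"wz":1.12,"grip":0.05},
  {"dx":0,"dy":0,"dz":0,"wx":0,"wy":0,"wz":1.12,"grip":0.05},
  {"dx":0,"dy":0,"dz":0,"wx":0,"wy":0,"wz":0,"grip":0.05},
  {"dx":0,"dy":0,"dz":0,"wx":0,"wy":0,"wz":0,"grip":0.05},
])

```text
clock: 9.85
ee_pos: [0.5273, -0.2347, 0.153]
tcp_rot: [3.141, 0.001, 1.589]
force: [-0.4, -0.4, -3.6]
grip_width: 0.731
grasp_force: 45.4
```

```bash
python3 look.py w5
python3 - <<'E'
from h import *
a=cv2.imread('pics/w5.png'); 
camera('top'); 
c=camera('top')['color'][:,:,::-1]; b=cv2.resize(c[150:290,340:480],(420,420),interpolation=2)
o=np.zeros((420,800,3),np.uint8); o[:,380:]=b; o[:285,:380]=cv2.resize(a,(380,285)); cv2.imwrite('pics/m5.png',o)
E
```

```text
9.85 [ 0.5273 -0.2347  0.153 ] [3.1411e+00 7.0000e-04 1.5886e+00]
```

View pics/w5.png

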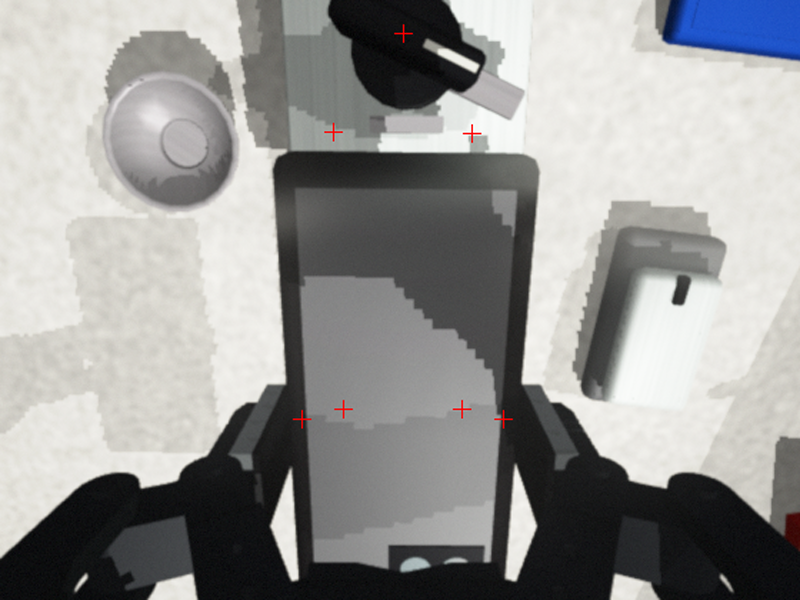

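The phone is held level and straight between the fingers, its far end edge at row 153 from (275,165) to (538,165). The bed end stop is at (405,124). I'll check the phone's offset in the hand.

Run:
```python
from h import *
d=np.load('w5.npz'); c=dict(K=d['K'],T_tool_cam=d['T']); s=dict(ee_pos=d['p'],tcp_rot=d['r']); Rt=rot(d['r'])
px=np.array([(405,153),(275,172),(538,172),(299,572),(508,560)])*.7
for z in(.1694,.1614): print(z,((topl(c,px,z,s)-d['p'])@Rt).round(4)[:,:2].tolist())
u=(np.array([[.528,-.2357]])-d['p'][:2])@Rt[:2,:2]; print('bed in tool',u,'yaw err',1.586-R.from_matrix(Rt).as_euler('xyz')[2])
t=topl(c,np.array([(371,124),(443,124),(407,133),(407,114)])*.7,.025,s); 
M=R.from_euler('z',1.586).as_matrix(); print('end stop in bed frame (top face expects inner x .078, y +-.018)',((t-[.528,-.2357,0])@M).round(4).tolist())
```

```text
0.1694 [[0.0719, 0.0002], [0.0676, -0.0302], [0.0676, 0.0312], [-0.0491, -0.0315], [-0.0447, 0.0309]]
0.1614 [[0.0716, 0.0002], [0.0671, -0.0321], [0.0671, 0.0332], [-0.057, -0.0335], [-0.0523, 0.0329]]
bed in tool [[-0.00096888  0.0007164 ]] yaw err -0.0026057845941351854
end stop in bed frame (top face expects inner x .078, y +-.018) [[0.0819, 0.0168, 0.025], [0.0819, -0.0182, 0.025], [0.0777, -0.0007, 0.025], [0.0865, -0.0007, 0.025]]
```

Request:
apply_moves([
  {"dx":0.0015,"dy":0.001,"dz":0.02,"wx":0,"wy":0,"wz":0,"grip":0.05},
  {"dx":0,"dy":0,"dz":0.03,"wx":0,"wy":0,"wz":0,"grip":0.05},
  {"dx":0,"dy":0,"dz":0.03,"wx":0,"wy":0,"wz":0,"grip":0.05},
  {"dx":0,"dy":0,"dz":0.02,"wx":0,"wy":0,"wz":0,"grip":0.05},
  {"dx":0,"dy":0,"dz":0.01,"wx":0,"wy":0,"wz":0,"grip":0.05},
  {"dx":0,"dy":0,"dz":0.006,"wx":0,"wy":0,"wz":0,"grip":0.05},
  {"dx":0,"dy":0,"dz":0.005,"wx":0,"wy":0,"wz":0,"grip":0.05},
  {"dx":0,"dy":0,"dz":0.005,"wx":0,"wy":0,"wz":0,"grip":0.05},
  {"dx":0,"dy":0,"dz":0.005,"wx":0,"wy":0,"wz":0,"grip":0.05},
  {"dx":0,"dy":0,"dz":0,"wx":0,"wy":0,"wz":0,"grip":0.05},
  {"dx":0,"dy":0,"dz":0,"wx":0,"wy":0,"wz":0,"grip":0.05},
])

```text
clock: 11.1
ee_pos: [0.5282, -0.2337, 0.0215]
tcp_rot: [3.141, 0.0, 1.585]
force: [0.1, -0.2, -2.4]
grip_width: 0.734
grasp_force: 45.3
```

Request:
apply_moves([
  {"dx":0,"dy":0,"dz":0.002,"wx":0,"wy":0,"wz":0,"grip":0.05},
  {"dx":0,"dy":0,"dz":0.002,"wx":0,"wy":0,"wz":0,"grip":0.05},
  {"dx":0,"dy":0,"dz":0.0013,"wx":0,"wy":0,"wz":0,"grip":0.05},
  {"dx":0,"dy":0,"dz":0,"wx":0,"wy":0,"wz":0,"grip":0.05},
  {"dx":0,"dy":0,"dz":0,"wx":0,"wy":0,"wz":0,"grip":0.05},
])

```text
clock: 11.6
ee_pos: [0.528, -0.2336, 0.016]
tcp_rot: [-3.141, 0.0, 1.585]
force: [-0.5, -0.1, -2.2]
grip_width: 0.738
grasp_force: 45.4
```

Request:
apply_moves([
  {"dx":0,"dy":0,"dz":0,"wx":0,"wy":0,"wz":0,"grip":0.075},
  {"dx":0,"dy":0,"dz":0,"wx":0,"wy":0,"wz":0,"grip":0.085},
  {"dx":0,"dy":0,"dz":0,"wx":0,"wy":0,"wz":0,"grip":0.085},
  {"dx":0,"dy":0,"dz":0,"wx":0,"wy":0,"wz":0,"grip":0.085},
  {"dx":0,"dy":0,"dz":0,"wx":0,"wy":0,"wz":0,"grip":0.085},
  {"dx":0,"dy":0,"dz":-0.01,"wx":0,"wy":0,"wz":0,"grip":0.085},
  {"dx":0,"dy":0,"dz":-0.02,"wx":0,"wy":0,"wz":0,"grip":0.085},
  {"dx":0,"dy":0,"dz":-0.03,"wx":0,"wy":0,"wz":0,"grip":0.085},
  {"dx":0,"dy":0,"dz":-0.03,"wx":0,"wy":0,"wz":0,"grip":0.085},
  {"dx":0,"dy":0,"dz":-0.03,"wx":0,"wy":0,"wz":0,"grip":0.085},
  {"dx":0,"dy":0,"dz":-0.03,"wx":0,"wy":0,"wz":0,"grip":0.085},
  {"dx":0,"dy":0,"dz":-0.03,"wx":0,"wy":0,"wz":0,"grip":0.085},
  {"dx":0,"dy":0,"dz":0,"wx":0,"wy":0,"wz":0,"grip":0.085},
  {"dx":0,"dy":0,"dz":0,"wx":0,"wy":0,"wz":0,"grip":0.085},
])

```text
clock: 13.0
ee_pos: [0.5284, -0.2337, 0.197]
tcp_rot: [3.14, 0.001, 1.585]
force: [-0.3, 0.1, -0.2]
grip_width: 0.991
grasp_force: 0.0
```

```bash
python3 look.py w6
```

```text
13.0 [ 0.5284 -0.2337  0.197 ] [3.1404e+00 1.5000e-03 1.5852e+00]
```

View pics/w6.png

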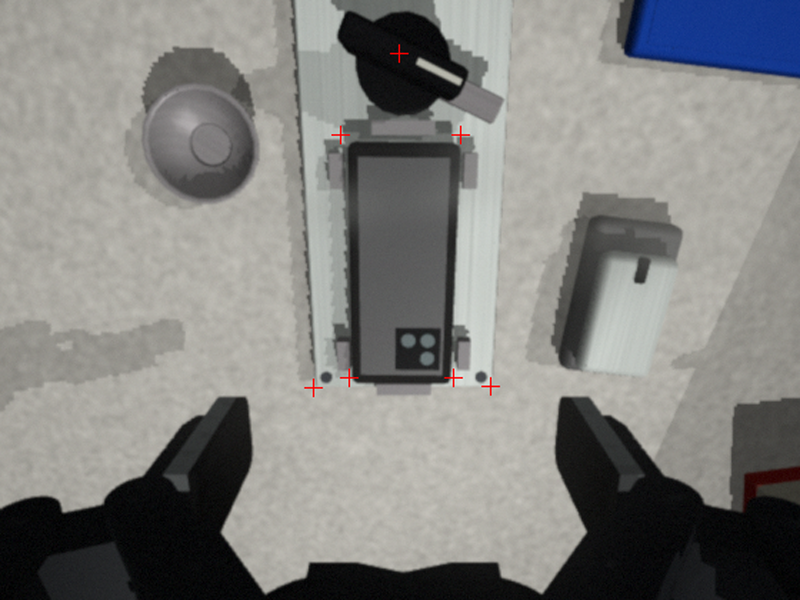

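The phone lies in the bed between all the stops, from (352,145) to (450,380). The knob bar runs from (345,25) to (462,85), with the claw tip near (495,107). Now the bar direction.

Run:
```python
from h import *
d=np.load('w6.npz'); c=dict(K=d['K'],T_tool_cam=d['T']); s=dict(ee_pos=d['p'],tcp_rot=d['r'])
w=topl(c,np.array([(418,62),(460,84)])*.7,.078,s)[:,:2]; v=w[1]-w[0]; print('stripe',w.round(4).tolist(),np.arctan2(v[1],v[0]))
w=topl(c,np.array([(496,108)])*.7,.040,s)[:,:2]; v=w[0]-[.5263,-.1227]; print('claw',w,np.arctan2(v[1],v[0]),np.linalg.norm(v))
w=topl(c,np.array([(341,25),(467,84)])*.7,.07,s)[:,:2];v=w[1]-w[0]; print('bar',w.round(4).tolist(),w.mean(0),np.arctan2(v[1],v[0]))
w=topl(c,np.array([(402,64)])*.7,.042,s); print('disc centre',w)
print('knob px',proj(c,[.5263,-.1227,.078],s)/.7)
```

```text
stripe [[0.5335, -0.1262], [0.553, -0.1352]] -0.431957533441425
claw [[ 0.57658217 -0.14354818]] -0.39304918589013216 0.05443292602250646
bar [[0.4979, -0.1101], [0.5571, -0.1345]] [ 0.52752553 -0.12230276] -0.38982562207762483
disc centre [[ 0.52611504 -0.12293533  0.042     ]]
knob px [[402.33066508  53.33990931]]
```

Request:
apply_moves([
  {"dx":0.0278,"dy":-0.0002,"dz":0,"wx":0,"wy":0,"wz":0,"grip":0.06},
  {"dx":0.0278,"dy":-0.0002,"dz":0,"wx":0,"wy":0,"wz":0,"grip":0.06},
  {"dx":0.0278,"dy":-0.0002,"dz":0,"wx":0,"wy":0,"wz":0,"grip":0.06},
  {"dx":0.0278,"dy":-0.0002,"dz":0,"wx":0,"wy":0,"wz":0,"grip":0.06},
  {"dx":0,"dy":0,"dz":0,"wx":0,"wy":0,"wz":-1.366,"grip":0.06},
  {"dx":0,"dy":0,"dz":0,"wx":0,"wy":0,"wz":-1.366,"grip":0.06},
  {"dx":0,"dy":0,"dz":0,"wx":0,"wy":0,"wz":-1.366,"grip":0.06},
  {"dx":0,"dy":0,"dz":0,"wx":0,"wy":0,"wz":-1.366,"grip":0.06},
  {"dx":0,"dy":0,"dz":0.01,"wx":0,"wy":0,"wz":-1.366,"grip":0.06},
  {"dx":0,"dy":0,"dz":0.02,"wx":0,"wy":0,"wz":-1.366,"grip":0.06},
  {"dx":0,"dy":0,"dz":0.02,"wx":0,"wy":0,"wz":-1.366,"grip":0.06},
  {"dx":0,"dy":0,"dz":0.02,"wx":0,"wy":0,"wz":-1.366,"grip":0.06},
  {"dx":0,"dy":0,"dz":0,"wx":0,"wy":0,"wz":0,"grip":0.06},
  {"dx":0,"dy":0,"dz":0,"wx":0,"wy":0,"wz":0,"grip":0.06},
])

```text
clock: 14.45
ee_pos: [0.5251, -0.1221, 0.1254]
tcp_rot: [3.141, -0.002, 2.727]
force: [0.5, 0.6, 1.0]
grip_width: 0.703
grasp_force: 0.0
```

Request:
apply_moves([
  {"dx":0,"dy":0,"dz":0.02,"wx":0,"wy":0,"wz":0,"grip":0.06},
  {"dx":0,"dy":0,"dz":0.02,"wx":0,"wy":0,"wz":0,"grip":0.06},
  {"dx":0,"dy":0,"dz":0.02,"wx":0,"wy":0,"wz":0,"grip":0.06},
  {"dx":0,"dy":0,"dz":0.012,"wx":0,"wy":0,"wz":0,"grip":0.05},
  {"dx":0,"dy":0,"dz":0.005,"wx":0,"wy":0,"wz":0,"grip":0.04},
  {"dx":0,"dy":0,"dz":0,"wx":0,"wy":0,"wz":0,"grip":0.03},
  {"dx":0,"dy":0,"dz":0,"wx":0,"wy":0,"wz":0,"grip":0.02},
  {"dx":0,"dy":0,"dz":0,"wx":0,"wy":0,"wz":0,"grip":0.005},
  {"dx":0,"dy":0,"dz":0,"wx":0,"wy":0,"wz":0,"grip":0.005},
  {"dx":0,"dy":0,"dz":0,"wx":0,"wy":0,"wz":0,"grip":0.005},
  {"dx":0,"dy":0,"dz":0,"wx":0,"wy":0,"wz":0,"grip":0.005},
  {"dx":0,"dy":0,"dz":0,"wx":0,"wy":0,"wz":0,"grip":0.005},
  {"dx":0,"dy":0,"dz":0,"wx":0,"wy":0,"wz":0,"grip":0.005},
])

```text
clock: 15.75
ee_pos: [0.5268, -0.122, 0.0501]
tcp_rot: [3.141, 0.002, 2.73]
force: [-0.1, 1.4, 6.0]
grip_width: 0.151
grasp_force: 41.9
```

Request:
apply_moves([
  {"dx":0,"dy":0,"dz":0,"wx":0,"wy":0,"wz":0.9,"grip":0.005},
  {"dx":0,"dy":0,"dz":0,"wx":0,"wy":0,"wz":0.9,"grip":0.005},
  {"dx":0,"dy":0,"dz":0,"wx":0,"wy":0,"wz":0.9,"grip":0.005},
  {"dx":0,"dy":0,"dz":0,"wx":0,"wy":0,"wz":0.9,"grip":0.005},
  {"dx":0,"dy":0,"dz":0,"wx":0,"wy":0,"wz":0.9,"grip":0.005},
  {"dx":0,"dy":0,"dz":0,"wx":0,"wy":0,"wz":0.9,"grip":0.005},
  {"dx":0,"dy":0,"dz":0,"wx":0,"wy":0,"wz":0.9,"grip":0.005},
  {"dx":0,"dy":0,"dz":0,"wx":0,"wy":0,"wz":0.9,"grip":0.005},
  {"dx":0,"dy":0,"dz":0,"wx":0,"wy":0,"wz":0.9,"grip":0.005},
  {"dx":0,"dy":0,"dz":0,"wx":0,"wy":0,"wz":0.9,"grip":0.005},
  {"dx":0,"dy":0,"dz":0,"wx":0,"wy":0,"wz":0.9,"grip":0.005},
  {"dx":0,"dy":0,"dz":0,"wx":0,"wy":0,"wz":0.9,"grip":0.005},
  {"dx":0,"dy":0,"dz":0,"wx":0,"wy":0,"wz":0,"grip":0.005},
  {"dx":0,"dy":0,"dz":0,"wx":0,"wy":0,"wz":0,"grip":0.005},
])

```text
clock: 17.15
ee_pos: [0.5268, -0.1219, 0.0501]
tcp_rot: [3.14, 0.0, 1.6]
force: [0.7, 2.5, 6.0]
grip_width: 0.15
grasp_force: 41.9
```

Turned to yaw 1.60, near the stop. Now I release, rise and look.

Request:
apply_moves([
  {"dx":0,"dy":0,"dz":0,"wx":0,"wy":0,"wz":0,"grip":0.03},
  {"dx":0,"dy":0,"dz":0,"wx":0,"wy":0,"wz":0,"grip":0.06},
  {"dx":0,"dy":0,"dz":0,"wx":0,"wy":0,"wz":0,"grip":0.06},
  {"dx":0,"dy":0,"dz":0,"wx":0,"wy":0,"wz":0,"grip":0.06},
  {"dx":0,"dy":0,"dz":0,"wx":0,"wy":0,"wz":0,"grip":0.06},
  {"dx":0,"dy":0,"dz":-0.02,"wx":0,"wy":0,"wz":0,"grip":0.06},
  {"dx":0,"dy":0,"dz":-0.03,"wx":0,"wy":0,"wz":0,"grip":0.06},
  {"dx":0,"dy":0,"dz":-0.04,"wx":0,"wy":0,"wz":0,"grip":0.06},
  {"dx":-0.03,"dy":0,"dz":-0.04,"wx":0,"wy":0,"wz":0,"grip":0.06},
  {"dx":-0.04,"dy":0,"dz":-0.02,"wx":0,"wy":0,"wz":0,"grip":0.06},
  {"dx":-0.04,"dy":0,"dz":-0.01,"wx":0,"wy":0,"wz":0,"grip":0.06},
  {"dx":0,"dy":0,"dz":0,"wx":0,"wy":0,"wz":0,"grip":0.06},
  {"dx":0,"dy":0,"dz":0,"wx":0,"wy":0,"wz":0,"grip":0.06},
])

```text
clock: 18.45
ee_pos: [0.5284, -0.2335, 0.2088]
tcp_rot: [-3.141, -0.001, 1.596]
force: [0.5, 0.5, -0.0]
grip_width: 0.708
grasp_force: 0.0
```

```bash
python3 look.py w7
```

```text
18.45 [ 0.5284 -0.2335  0.2088] [-3.1415e+00 -7.0000e-04  1.5959e+00]
```

View pics/w7.png

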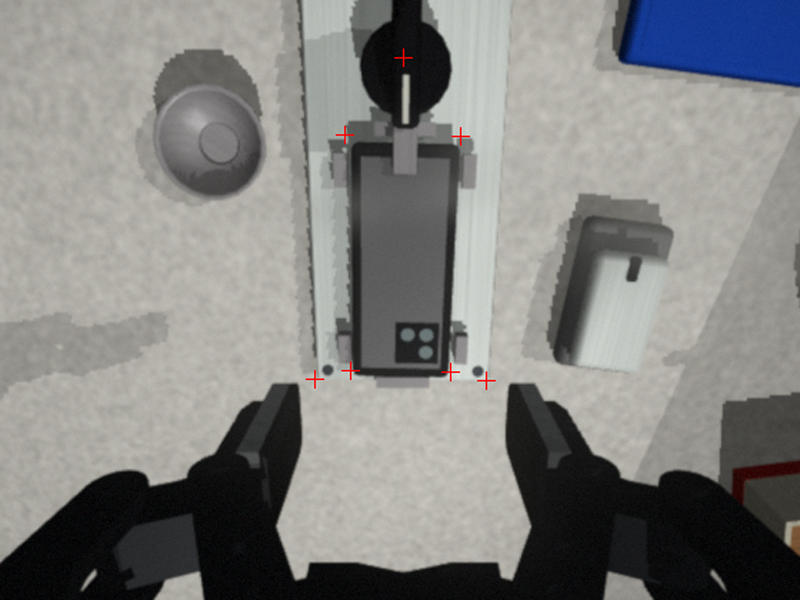

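The knob bar now points straight down the jig. Its claw, tip at (405,172), lies over the end of the phone, which is still in the bed, and the tin and mouse haven't moved. The arm is clear, so I'm handing in.

```bash
python3 -c "
from station import job_done; print(job_done())"
```

```text
the job is handed in; nothing more can be done
None
```

The long phone lies in the jig's bed with the clamp knob turned to its stop and the claw over the phone's end; the job is handed in, but no verdict came back.

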